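# Lock the potter's turntable and set a cup on it

### The job

Swing the turntable's loose wheel head round by its upright peg until the hole in its ear is over the hole in the base's ear; then take the locking pin off its keyhole screw (lift it, then pull it off over the screw head) and drop it fully home through both holes. Then gently stand the tall white cup upright in the middle of the locked wheel head. Leave everything else on the table where it is, and keep the wheel head down in its base.

Things in the scene. Friction and masses are not known exactly. Their poses are not given: they have to be found in the camera images.
- base_hole (a point): Centre of the mouth (top) of the vertical through hole, 17 mm wide, in the ear of the turntable's fixed dark cast base. The base is a 150 x 150 mm block, 45 mm high, with an ear 50 mm wide, 40 mm high, out to 121 mm; the hole is 95 mm from the base's centre. x of this frame points outward from the base's centre along the ear, z up. The base's centre lies at -95 mm in x from here.
- wheel_mid (a point): Centre of the flat top face of the wheel head: a loose aluminium disc, 150 mm across and 14 mm thick, lying on the base (its top 59 mm above the table), 0.8 kg, with a 48 mm stub below that turns in the base's oiled 51 mm bore (1.5 mm play all round, slight friction, no stops). z up, x towards its ear. At the start it is 0.8 to 3.1 rad off, either way.
- wheel_hole (a point): Top centre of the 17 mm through hole in the wheel head's ear (42 mm wide, 11 mm thick, 8 mm above the base's ear when over it, reaching 120 mm from the wheel's centre); the hole is 95 mm from the wheel's centre, its mouth 59 mm above the table. x points outward from the wheel's centre.
- wheel_peg (a point): Half-way up the upright steel peg on the wheel head, opposite the ear, 58 mm from the wheel's centre: round, 18 mm thick, standing 52 mm above the disc (59 to 111 mm above the table); this point is 28 mm above the disc.
- screw (a point): Centre of the front face of the screw head on the fixed wooden pin stand, 150 mm above the table. The screw sticks out level along this frame's -x (+x points into the stand). Head 20 mm across and 6 mm thick; behind it a 10 mm shank, 16 mm long, then a 20 mm boss, 22 mm long, to the upright (28 mm wide, 22 mm deep, top 172 mm above the table). The stand's foot is 110 x 90 mm, 14 mm high, under the pin.
- pin_grip (a point): Where to hold the locking pin: centre of the solid top of its upright steel plate, 12 mm below the plate's top edge. Plate 46 mm wide along y, 10 mm thick along x, 84 mm tall, z up; about 0.2 kg. It hangs on the screw's shank, plate behind the head, turned as the stand is: lift about 29 mm to bring the wide hole over the head, then pull 30 mm or more along the screw frame's -x.
- pin_keyhole (a point): Centre of the keyhole's wide part (28 mm wide) in the pin's plate, 46 mm below pin_grip. From its top a 14 mm slot runs up to 12 mm below pin_grip; hanging, the slot's top end rests on the screw's shank.
- pin_tip (a point): Lower end of the locking pin, 130 mm straight below pin_grip. The round shank is 14 mm thick and 50 mm long, tapered over its last 10 mm to 8 mm; above it a 24 mm wide shoulder, 8 mm high, that comes to rest on the ear's top when the pin is home (tip then 31 mm below the base hole's mouth, plate top 151 mm above the table); above that the plate.
- cup_mid (a point): Centre, half-way up, of the tall white cup: round, 56 mm across, foot 48 mm, 100 mm tall, wall 4 mm, open upward, about 0.22 kg; z up.
- low_bowl_rim (a point): Mouth centre of a low terracotta bowl, 90 mm across, 45 mm high. Leave alone.
- glaze_brush_grip (a point): Handle of a lying wooden brush, 190 mm long. Leave alone.
There are look-alikes about, which are no part of the job. What is shaped like the part that bears wheel_mid but red is not meant.

How it is judged:
On the way, in this order (a step that is already met when the one before it is completed fails the run):
1. the wheel head's ear hole is over the base's ear hole (within 6 mm) (horizontal distance between wheel_hole and base_hole below 0.006 m), for 0.1 s.
2. the locking pin is off the screw, clear in front of its head (x of pin_grip in the frame of screw below -0.006 m), for 0.1 s.
3. the pin is fully home through both holes (horizontal distance between each of pin_tip, wheel_hole and base_hole below 0.006 m and z of pin_tip in the frame of base_hole below -0.026 m and angle between pin_tip's own z axis and vertical below 0.12 rad), for 0.2 s.
At the end, for the whole second after the job is handed in: Pin home in both holes: tip 26 mm or more below the base hole's mouth, within 6 mm of its axis, upright to 0.12 rad; wheel head flat in its base (0.06 rad, top below 64 mm), holes within 6 mm; cup upright on it (0.08 rad), within 18 mm of its centre; all at rest (all of step 3 and angle between wheel_mid's own z axis and vertical below 0.06 rad and height (world z) of wheel_mid below 0.064 m and horizontal distance between cup_mid and wheel_mid below 0.018 m and angle between cup_mid's own z axis and vertical below 0.08 rad and height (world z) of cup_mid between 0.103 and 0.115 m and linear speed of each of cup, pin, wheel below 0.02 m/s); the robot touches nothing.
It fails at once if the wheel head was lifted or tipped out of its base (angle between wheel_mid's own z axis and vertical above 0.2 rad or height (world z) of wheel_mid above 0.075 m).
It fails at once if the cup was knocked over (angle between cup_mid's own z axis and vertical above 0.8 rad).
It fails at once if the cup was banged down on the wheel (contact force between cup and wheel above 60 N).
It fails at once if the low bowl or the brush was moved by more than 30 mm (distance of any of low_bowl_rim, glaze_brush_grip from where it was at the start of the episode above 0.03 m).
It also fails if it takes over 72 s, if anything falls off the work surface, if the arm or the gripper's body presses on something with over 40 N, if the wrist force passes 120 N, or if a joint passes its speed limit or range.

### The arm

A 6-joint arm with a two-finger parallel gripper is mounted at the origin on the work surface. World frame = base frame: x ahead of the robot, y to its left, z up, the work surface at z = 0. Lengths are in m, angles in rad, forces in N, time in s.
With the tool pointing down it reaches from about 0.35 to 0.775 m from the base axis. Payload 5.5 kg.
Tool frame: the origin (TCP) lies at the very end of the fingers, on their centre line; the grasp point (between the pads) lies 19 mm behind it; z points along the fingers, y is the line along which they close (so a half turn about z gives the same grasp; the last joint's range is limited). The gripper opens to 85 mm and grips with 20 to 120 N. Pads are 22 mm wide; open, the fingers measure 114 mm over their backs; the gripper's body (76 mm by 85 mm) begins 54 mm behind the grasp point. The pads swing forward as they close: fully open they stand 13 mm farther back than shut.
Start: joints at [1.026, 0.313, 0.046, 1.304, 0, 1.431], TCP at [0.226, 0.529, 0.231] pointing down, gripper open.
Joint ranges: [-2.76, 2.76], [-0.86, 1.69], [-1.03, 1.26], [-2.2, 2.34], [-1.47, 1.5], [-3.14, 3.14]. Speed limits (rad/s): [2.57, 2.57, 3.14, 3.14, 3.14, 3.14].

### API

Orientations are given as a unit quaternion [w, x, y, z].
In Python, from workcell import env gives the robot as it stands. The module is installed in compiled form; this text tells all that it offers.
- The arm moves only by the tool jog_arm, never from a script. Its arguments are lists of equal length, an entry for each row: "gripper": the opening, from 0 (shut) to 1 (fully open); "offset": the shift along the world's x, y, z in cm, a list of three; "twist": the turn about the world's z in degrees. In form: {"gripper": [gripper, ...], "offset": [[dx, dy, dz], ...], "twist": [twist, ...]}. A call has exactly 8 rows; each row is the pose to reach, as a shift and turn from the pose commanded when the call began; what a row does not reach only later rows make up. A row lasts 1/8 s, in which the tool goes at most 62.5 mm and 10.7 degrees, less where a joint would pass 70% of its speed; a pose out of reach is approached as far as the arm can. A call with a gripper value outside its range is refused whole. The fingers move at their own pace and stop on an object; "squeeze" is the grip in N (left out, the last holds). Time passes only in rows, so rows that repeat a pose let the fingers close, or fill a call up. It gives the time, the measured TCP pose, the force, the opening and the grip force at its end, in the units of the state.
- env.get_state(): the state, without advancing time (a new reading comes with each control period).
- env.read_camera(name): name is "scene" or "top" or "wrist"; returns a dict with "image" (480x640x3 uint8, red, green, blue), "z_map" (480x640 float32, m along the optical axis (not along the pixel's ray), 0 where there is no reading), "fovy" (degrees; the focal length in pixels is half the picture's height over the tangent of half this angle, whatever the lens; pixels are square), "cx", "cy" (the principal point, pixels), "cam_to_world" (4x4, takes a point from camera to world coordinates). Camera axes: x right, y up, looking along -z (the intrinsics and any distortion apply to the point x, -y, -z); pixel columns grow to the right and rows downward; lengths in m; the calibration is good to about 2 mm. A picture is of the moment at which its call begins.
- env.hand_in(): hands the job in; it is judged then, once.
The state is a dict: "clock": time; "joint_pos": joint angles; "qvel": joint speeds; "tau": joint torques, N m; "tcp_pos": TCP position; "orientation": TCP orientation; "wrist_force": force on the tool from outside, world axes, zero at the start; "ft_torque": the same for the moment, N m; "finger_gap": finger opening in m; "grip_force": force on a finger pad.
Only numpy, scipy, OpenCV 4.12 (cv2) and the standard library are available. Lean on these libraries where they do the work, as an engineer would, in place of code of your own. Each camera call takes 0.05 s, during which the arm holds its last target. There are 200 camera calls.

## Working session

There is one attempt and no reset: what is moved stays moved. The work goes in short steps, Python scripts to look and compute and a tool call to move; the robot and the scene stay as the last step left them, time stands still between calls to the robot, and variables do not carry over. Pictures are saved under pics/ and viewed, at most 12 in all, crops included, and the job is handed in when it is done.

Besides the shell and the picture viewer there is one more tool, called by a JSON object that holds its "method" and its "body", one argument or row to a line. jog_arm: Moves the arm, as the interface text tells. Its arguments: {"type":"object","properties":{"gripper":{"type":"array"},"offset":{"type":"array"},"twist":{"type":"array"},"squeeze":{"type":"number"}},"required":["gripper","offset","twist"]}

```bash
mkdir -p pics; cat > h.py <<'E'
import numpy as np, cv2
from workcell import env
def cam(n):
    c=env.read_camera(n); np.savez(f'{n}.npz',**{k:v for k,v in c.items()}); return c
def load(n): return dict(np.load(f'{n}.npz',allow_pickle=True))
def f(c): return 240/np.tan(np.radians(float(c['fovy']))/2)
def cloud(c):
    v,u=np.mgrid[0:480,0:640]; z=c['z_map']; F=f(c)
    P=np.stack([(u-c['cx'])/F*z,-(v-c['cy'])/F*z,-z],-1)
    T=c['cam_to_world']; return P@T[:3,:3].T+T[:3,3]
def ray(c,u,v,h):
    T=c['cam_to_world']; F=f(c); d=T[:3,:3]@np.array([(u-c['cx'])/F,-(v-c['cy'])/F,-1]); o=T[:3,3]
    return o+d*(h-o[2])/d[2]
E
python3 - <<'E'
from h import *
for n in('scene','top'):
    c=cam(n); cv2.imwrite(f'pics/{n}0.png',c['image'][...,::-1]); print(n,[k for k in c],c['fovy'],c['cx'],c['cy'],c['cam_to_world'].round(3).tolist())
print(env.get_state())
E
```

```text
scene ['image', 'z_map', 'fovy', 'cx', 'cy', 'cam_to_world'] 42.471602838618715 326.9687015403018 229.54521612718693 [[-0.174, -0.544, 0.821, 1.685], [0.985, -0.112, 0.134, 0.184], [0.019, 0.831, 0.555, 0.955], [0.0, 0.0, 0.0, 1.0]]
top ['image', 'z_map', 'fovy', 'cx', 'cy', 'cam_to_world'] 48.2775563342065 326.0742476378133 244.68252499411196 [[0.008, 0.995, -0.104, 0.291], [-1.0, 0.007, -0.01, -0.053], [-0.009, 0.104, 0.995, 1.578], [0.0, 0.0, 0.0, 1.0]]
{'clock': 0.1, 'joint_pos': array([1.02639825e+00, 3.13933255e-01, 4.51129895e-02, 1.30358565e+00,
       3.38884534e-05, 1.43123290e+00]), 'qvel': array([ 1.09301746e-03, -2.58174824e-03,  4.04129823e-03,  1.34396248e-03,
       -3.05078906e-05, -1.28768798e-03]), 'tau': array([ 3.54152173e-03, -4.81723809e+01,  2.99245691e+01,  1.27298950e-02,
       -1.40160332e-04,  1.13239270e-05]), 'tcp_pos': array([0.22622473, 0.52815204, 0.23050185]), 'orientation': array([-2.85853467e-04,  2.01037839e-01,  9.79583146e-01, -7.52507104e-04]), 'wrist_force': array([-0.68282391,  0.70661441, -0.37741433]), 'ft_torque': array([-0.06953322, -0.01912619, -0.02478486]), 'grip_force': 0.0, 'finger_gap': 0.08556256501060573}
```

View pics/top0.png

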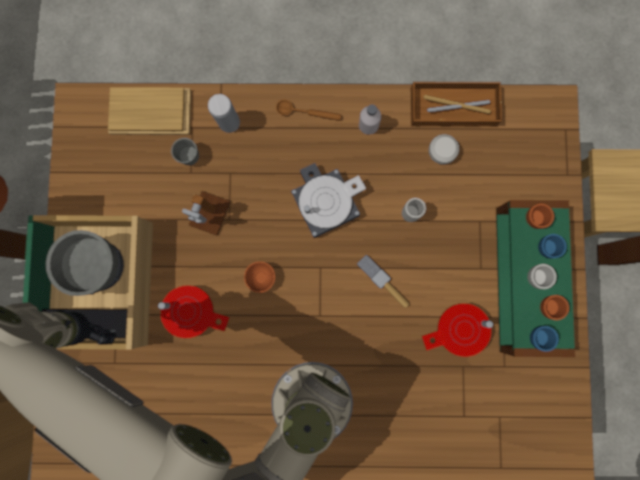

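View pics/scene0.png

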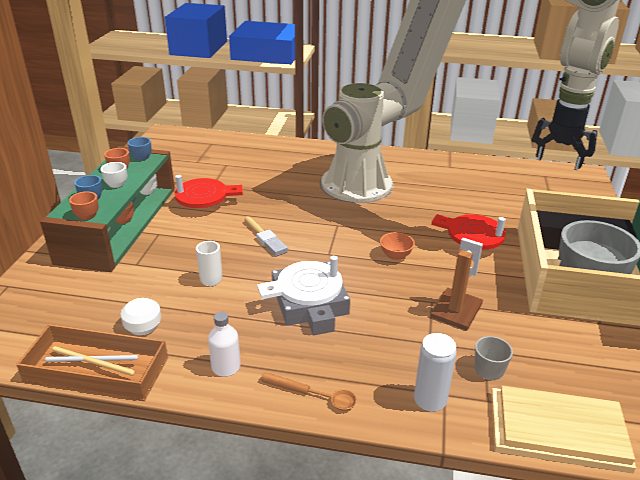

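The top view shows the silver wheel at (326,202) with its ear at (355,187), its peg at (312,210) and the dark base ear at (309,172). The pin and stand are at (193–225,212) and the tall cup is at (415,209). The scene view agrees, with the pin plate at (470,255) facing the robot.

```bash
python3 - <<'E'
from h import *
from scipy.optimize import least_squares
for n,(wu,wv),(cu,cv_),(su,sv) in (('top',(326,202),(415,209),(205,212)),('scene',(310,284),(209,262),(462,285))):
    c=load(n); P=cloud(c); z=P[...,2]
    def box(u,v,r): 
        m=np.zeros((480,640),bool); m[v-r:v+r,u-r:u+r]=1; return m&(c['z_map']>0)
    print(n,'table z',np.median(z[(z<.02)&(z>-.02)]))
    m=box(wu,wv,60)
    t=P[m&(z>.052)&(z<.066)]; 
    ctr=np.median(t[:,:2],0)
    for _ in range(20):
        d=t[:,:2]-ctr; inn=np.hypot(*d.T)<.076
        (ctr,_,_)=(np.array(cv2.minEnclosingCircle(t[inn,:2].astype(np.float32))[0]),0,0)
    r=np.hypot(*(t[:,:2]-ctr).T); ear=t[(r>.085)&(r<.125)]
    e=ear[:,:2].mean(0)-ctr; print('wheel',ctr.round(4),np.median(t[:,2]),'ear n',len(ear),np.degrees(np.arctan2(e[1],e[0])))
    b=P[m&(z>.03)&(z<.05)]; rb=np.hypot(*(b[:,:2]-ctr).T); be=b[(rb>.108)&(rb<.123)]; e=be[:,:2].mean(0)-ctr
    print('base ear',len(be),np.degrees(np.arctan2(e[1],e[0])), be.mean(0))
    p=P[m&(z>.09)&(z<.13)]; e=p[:,:2].mean(0)-ctr; print('peg',len(p),p.mean(0),np.degrees(np.arctan2(e[1],e[0])),np.hypot(*e))
    q=P[box(cu,cv_,22)&(z>.085)&(z<.11)]; print('cup',len(q),cv2.minEnclosingCircle(q[:,:2].astype(np.float32)),q[:,2].max())
    m=box(su,sv,45); 
    for lo,hi in ((.166,.2),(.14,.166),(.1,.14)):
        q=P[m&(z>lo)&(z<hi)]; 
        if len(q): print('stand',lo,len(q),cv2.minAreaRect(q[:,:2].astype(np.float32)),q.max(0))
    q=P[m&(z>.008)&(z<.02)]; print('foot',len(q),cv2.minAreaRect(q[:,:2].astype(np.float32)))
    I=cv2.resize(c['image'][sv-45:sv+45,su-60:su+60],None,fx=3,fy=3,interpolation=cv2.INTER_CUBIC)
    J=cv2.resize(c['image'][wv-45:wv+45,wu-60:wu+60],None,fx=3,fy=3,interpolation=cv2.INTER_CUBIC)
    cv2.imwrite(f'pics/{n}_crop.png',np.hstack([I,J])[...,::-1])
a=cv2.imread('pics/top_crop.png');b=cv2.imread('pics/scene_crop.png');cv2.imwrite('pics/crops.png',np.vstack([a,b]))
E
```

```text
top table z 0.0016807371447371544
wheel [ 0.582  -0.0421] 0.060156847676022585 ear n 131 -62.68333100059302
base ear 79 34.610777834055504 [0.66556948 0.01558235 0.04077278]
peg 40 [0.54646994 0.01546586 0.11070792] 121.72585075326518 0.06763820777984768
cup 130 ((0.552293598651886, -0.28602156043052673), 0.028606511652469635) 0.10993735444814123
stand 0.166 166 ((0.5377859473228455, 0.3082769811153412), (0.04725300148129463, 0.0626743733882904), 57.264251708984375) [0.57116798 0.34341033 0.18656981]
stand 0.14 130 ((0.5357282161712646, 0.3157501220703125), (0.044117577373981476, 0.0629706159234047), 80.57250213623047) [0.56351979 0.34037825 0.16588504]
stand 0.1 68 ((0.527870237827301, 0.3041933476924896), (0.03959600254893303, 0.06678007543087006), 38.02893829345703) [0.56403534 0.34269139 0.13953572]
foot 988 ((0.5519891977310181, 0.32522571086883545), (0.2672910690307617, 0.2661864161491394), 1.3215382099151611)
scene table z 0.0008665129897835744
wheel [ 0.5939 -0.0445] 0.05944164424834136 ear n 211 -88.71292020478384
base ear 103 43.29331632641698 [0.65974085 0.01749732 0.03829469]
peg 77 [0.55363062 0.01462048 0.10384693] 124.27524456301074 0.07155389493504165
cup 289 ((0.5536455512046814, -0.28700196743011475), 0.031753361225128174) 0.10381829940714171
stand 0.166 252 ((0.5451262593269348, 0.31325438618659973), (0.046398695558309555, 0.06035058945417404), 79.76542663574219) [0.57521032 0.3414461  0.18329504]
stand 0.14 280 ((0.5484579801559448, 0.31060466170310974), (0.046055883169174194, 0.0628032460808754), 75.40652465820312) [0.58056798 0.34079092 0.16597477]
stand 0.1 308 ((0.5464882254600525, 0.3137661814689636), (0.03016389161348343, 0.0674445778131485), 60.91673278808594) [0.57864787 0.34053712 0.13994505]
foot 1007 ((0.5281273126602173, 0.2866382598876953), (0.14447292685508728, 0.14531491696834564), 70.19043731689453)
```

View pics/crops.png

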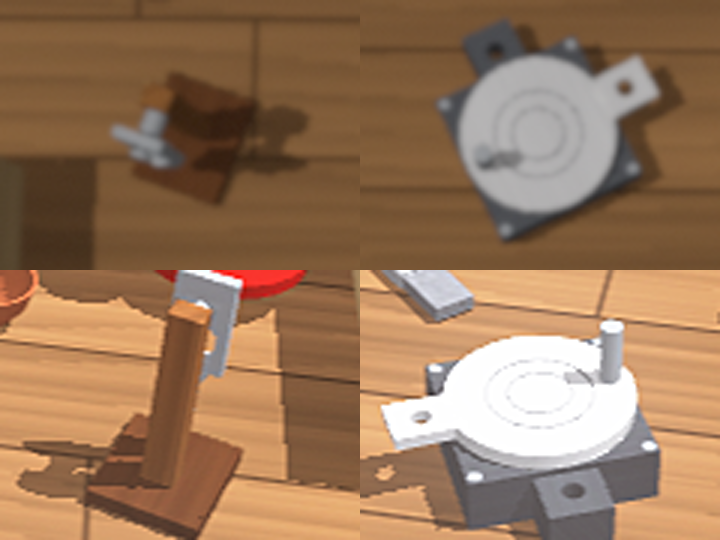

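The crops show the top-view wheel hole at crop (625,87), the base hole at (495,49) and the peg top at (485,152). The pin plate runs from (112,125) to (161,145), and the stand edge slopes about 22°. The gripper is already roughly aligned with the plate.

```bash
python3 - <<'E'
from h import *
t=load('top'); s=load('scene')
def T(x,y,h): # wheel crop mosaic px
    return ray(t,266+(x-360)/3,157+y/3,h)[:2]
def S(x,y,h): return ray(s,250+(x-360)/3,239+(y-270)/3,h)[:2]
for nm,a,b,h in (('disc',(538,132),(541,393),.059),('whole',(625,87),(422,416),.059),('bhole',(495,49),(574,490),.04),('peg',(484,152),(613,325),.111)):
    print(nm,T(*a,h).round(4),S(*b,h).round(4))
c=T(538,132,.059)
for nm,p in (('whole',T(625,87,.059)),('bhole',T(495,49,.04)),('peg',T(484,152,.111))): e=p-c; print(nm,np.degrees(np.arctan2(e[1],e[0])),np.hypot(*e))
def TP(x,y,h): return ray(t,145+x/3,167+y/3,h)[:2]
def SP(x,y,h): return ray(s,402+x/3,240+(y-270)/3,h)[:2]
print('pin ends top',TP(112,125,.179),TP(163,147,.179),'scene',SP(178,274,.179),SP(243,282,.179))
E
```

```text
disc [ 0.5763 -0.0348] [ 0.5768 -0.0336]
whole [ 0.6207 -0.1181] [ 0.6223 -0.1168]
bhole [0.6618 0.0081] [0.6615 0.0083]
peg [0.5474 0.0143] [0.548  0.0169]
whole -61.91462503008292 0.09434613915133302
bhole 26.664896297286994 0.09562825808941897
peg 120.42043537218596 0.05700130323500387
pin ends top [0.53060296 0.34269982] [0.51126195 0.29687536] scene [0.52444288 0.29656722] [0.52528158 0.34368226]
```

{"method": "jog_arm", "body": {
  "gripper": [1,1,1,1,1,1,1,1],
  "offset": [
    [3,-5,0],
    [6,-10,0],
    [9.5,-15,0],
    [12.5,-20,0],
    [15.5,-25,0],
    [18.5,-30,0],
    [22,-35,0],
    [25,-40,0]
  ],
  "twist": [-5,-10,-15,-20,-25,-30,-35,-38]
}}

```text
clock: 1.1
tcp_pos: [0.4773, 0.1267, 0.2311]
orientation: [-0.0, 0.51, 0.86, 0.0]
wrist_force: [0.6, 1.4, 0.5]
finger_gap: 0.0853
grip_force: 0.0
```

{"method": "jog_arm", "body": {
  "gripper": [0.6,0.6,0.6,0.6,0.6,0.6,0.6,0.6],
  "offset": [
    [3,-5,0],
    [6,-10,-1],
    [7.2,-11.3,-2],
    [7.2,-11.3,-2],
    [7.2,-11.3,-2],
    [7.2,-11.3,-2],
    [7.2,-11.3,-2],
    [7.2,-11.3,-2]
  ],
  "twist": [0,0,0,0,0,0,0,0]
}}

```text
clock: 2.1
tcp_pos: [0.5484, 0.0162, 0.2117]
orientation: [0.0, 0.509, 0.861, 0.0]
wrist_force: [0.9, -0.3, -0.2]
finger_gap: 0.0514
grip_force: 0.0
```

```bash
python3 - <<'E'
from h import *
c=cam('wrist'); cv2.imwrite('pics/w1.png',c['image'][...,::-1]); s=env.get_state(); print(s['clock'],s['tcp_pos'],s['orientation'],c['fovy'],c['cam_to_world'].round(3).tolist())
E
```

```text
2.15 [0.54841408 0.01603735 0.21163625] [2.60268010e-04 5.08664360e-01 8.60964855e-01 1.44258122e-04] 65.64856492349753 [[0.876, -0.466, -0.126, 0.516], [0.482, 0.846, 0.229, 0.074], [-0.0, -0.261, 0.965, 0.354], [0.0, 0.0, 0.0, 1.0]]
```

View pics/w1.png

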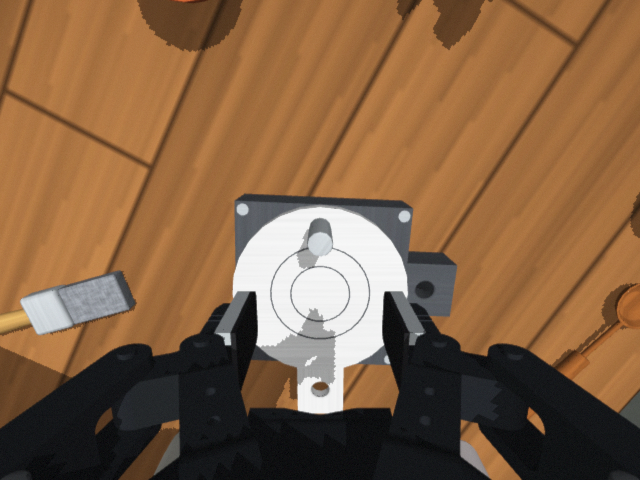

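The wrist view shows the disc centre at (320,293), the wheel hole at (320,388), the peg top at (320,243) and the base hole at (425,289).

```bash
python3 - <<'E'
from h import *
c=load('wrist'); d=c['z_map']; print(c['cx'],c['cy'])
C=ray(c,320,293,.059);print('C',C)
for n,u,v,h in (('whole',320,387,.059),('peg',320,243,.111),('bhole',425,289.5,.04)):
    p=ray(c,u,v,h); e=(p-C)[:2]; print(n,p.round(4),np.degrees(np.arctan2(e[1],e[0])),np.hypot(*e))
E
```

```text
319.50574421268504 244.6285512995543
C [ 0.57510204 -0.03298165  0.059     ]
whole [ 0.6197 -0.114   0.059 ] -61.142408861738474 0.09247375569352528
peg [0.5471 0.0177 0.111 ] 118.89816919269975 0.05786884016552489
bhole [0.6604 0.0089 0.04  ] 26.138945075418988 0.0950012751665784
```

{"method": "jog_arm", "body": {
  "gripper": [0.6,0.6,0.6,0.6,0.6,0.6,0.6,0.6],
  "offset": [
    [0,0.1,-4],
    [0,0.1,-8],
    [0,0.1,-11],
    [0,0.1,-13],
    [0,0.1,-14],
    [0,0.1,-14],
    [0,0.1,-14],
    [0,0.1,-14]
  ],
  "twist": [0,0,0,0,0,0,0,0]
}}

```text
clock: 3.15
tcp_pos: [0.5493, 0.0165, 0.0723]
orientation: [0.001, 0.509, 0.861, 0.0]
wrist_force: [-0.4, 0.5, 0.2]
finger_gap: 0.0512
grip_force: 0.0
```

{"method": "jog_arm", "body": {
  "gripper": [0,0,0,0,0,0,0,0],
  "offset": [
    [0,0,0],
    [0,0,0],
    [0,0,0],
    [0,0,0],
    [0,0,0],
    [0,0,0],
    [0,0,0],
    [0,0,0]
  ],
  "twist": [0,0,0,0,0,0,0,0],
  "squeeze": 30
}}

```text
clock: 4.15
tcp_pos: [0.5487, 0.0165, 0.0717]
orientation: [0.0, 0.509, 0.861, 0.0]
wrist_force: [-0.7, -0.1, 4.6]
finger_gap: 0.0172
grip_force: 29.4
```

```bash
python3 - <<'E'
import numpy as np
C=np.array([57.6,-3.4]);p=np.array([54.8,1.7]);d0=p-C
for k in range(1,17):
    a=np.radians(min(87.7*k/16,87.7));R=np.array([[np.cos(a),-np.sin(a)],[np.sin(a),np.cos(a)]])
    print(k,(R@d0-d0).round(2),round(np.degrees(a),1))
E
```

```text
1 [-0.47 -0.29] 5.5
2 [-0.92 -0.63] 11.0
3 [-1.33 -1.  ] 16.4
4 [-1.7  -1.41] 21.9
5 [-2.03 -1.86] 27.4
6 [-2.32 -2.34] 32.9
7 [-2.56 -2.84] 38.4
8 [-2.75 -3.36] 43.8
9 [-2.89 -3.9 ] 49.3
10 [-2.98 -4.45] 54.8
11 [-3.02 -5.  ] 60.3
12 [-3.   -5.56] 65.8
13 [-2.93 -6.11] 71.3
14 [-2.81 -6.66] 76.7
15 [-2.63 -7.18] 82.2
16 [-2.41 -7.69] 87.7
```

{"method": "jog_arm", "body": {
  "gripper": [0,0,0,0,0,0,0,0],
  "offset": [
    [-0.47,-0.29,0],
    [-0.92,-0.63,0],
    [-1.33,-1.0,0],
    [-1.7,-1.41,0],
    [-2.03,-1.86,0],
    [-2.32,-2.34,0],
    [-2.56,-2.84,0],
    [-2.75,-3.36,0]
  ],
  "twist": [5.5,11,16.4,21.9,27.4,32.9,38.4,43.8]
}}

```text
clock: 5.15
tcp_pos: [0.5215, -0.0173, 0.0718]
orientation: [0.001, 0.15, 0.989, 0.0]
wrist_force: [-0.4, 0.4, 5.2]
finger_gap: 0.017
grip_force: 29.6
```

{"method": "jog_arm", "body": {
  "gripper": [0,0,0,0,0,0,0,0],
  "offset": [
    [-0.14,-0.54,0],
    [-0.23,-1.09,0],
    [-0.27,-1.64,0],
    [-0.25,-2.2,0],
    [-0.18,-2.75,0],
    [-0.06,-3.3,0],
    [0.12,-3.82,0],
    [0.34,-4.33,0]
  ],
  "twist": [5.5,11,16.5,22,27.5,33,38.4,43.9]
}}

```text
clock: 6.15
tcp_pos: [0.525, -0.0607, 0.0717]
orientation: [0.001, -0.231, 0.973, -0.0]
wrist_force: [0.4, -0.8, 4.2]
finger_gap: 0.0171
grip_force: 29.7
```

{"method": "jog_arm", "body": {
  "gripper": [0,0,0,0,0,0.6,0.6,0.6],
  "offset": [
    [0,0,0],
    [0,0,0],
    [0,0,0],
    [0,0,0],
    [0,0,0],
    [0,0,0],
    [0,0,0],
    [0,0,0]
  ],
  "twist": [0,0,0,0,0,0,0,0]
}}

```text
clock: 7.15
tcp_pos: [0.5239, -0.0601, 0.0709]
orientation: [-0.0, -0.229, 0.973, 0.0]
wrist_force: [0.0, 0.1, -0.4]
finger_gap: 0.0513
grip_force: 0.0
```

{"method": "jog_arm", "body": {
  "gripper": [0.6,0.6,0.6,0.6,0.6,0.6,0.6,0.6],
  "offset": [
    [0,0,2],
    [0,0,6],
    [0,0,10],
    [0,0,14],
    [0,0,14],
    [0,0,14],
    [0,0,14],
    [0,0,14]
  ],
  "twist": [0,0,0,0,0,0,0,0]
}}

```text
clock: 8.15
tcp_pos: [0.5237, -0.0602, 0.2101]
orientation: [-0.001, -0.229, 0.973, 0.001]
wrist_force: [-0.5, -0.3, 1.0]
finger_gap: 0.0516
grip_force: 0.0
```

```bash
python3 - <<'E'
from h import *
c=cam('wrist'); cv2.imwrite('pics/w2.png',c['image'][...,::-1]); s=env.get_state(); print(s['clock'],s['tcp_pos'],s['orientation'],s['joint_pos'])
E
```

```text
8.2 [ 0.52388136 -0.06021811  0.21037051] [-7.97181408e-04 -2.29222153e-01  9.73373691e-01  4.76914725e-04] [-2.66783180e-01  2.29687770e-01 -1.17404416e-01  1.22556047e+00
  7.62839540e-05 -7.29340421e-01]
```

View pics/w2.png

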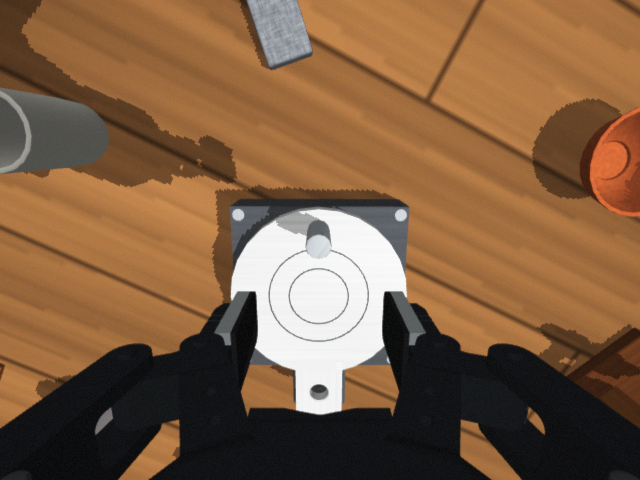

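The wrist view shows the ear in line with the square base: disc centre (319,296), hole (319,391), peg top (318,245). I'll zoom in on the hole to check.

```bash
python3 - <<'E'
from h import *
c=load('wrist'); 
for n,u,v,h in (('C',319,296,.059),('whole',319.3,390.5,.059),('peg',318,245,.111)): print(n,ray(c,u,v,h).round(4))
a=cv2.resize(c['image'][365:415,280:360],None,fx=5,fy=5,interpolation=cv2.INTER_CUBIC)
s=cam('scene'); b=cv2.resize(s['image'][290:340,280:360],None,fx=5,fy=5,interpolation=cv2.INTER_CUBIC)
cv2.imwrite('pics/z.png',np.hstack([a,b])[...,::-1])
E
```

```text
C [ 0.575  -0.0342  0.059 ]
whole [0.658  0.0074 0.059 ]
peg [ 0.5227 -0.0611  0.111 ]
```

View pics/z.png

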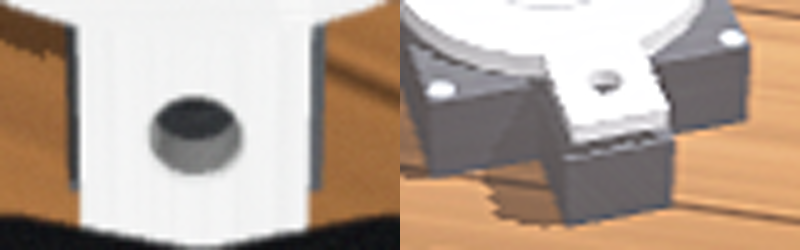

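The holes line up: the base-ear margins differ by well under 1 mm. Next, the pin.

{"method": "jog_arm", "body": {
  "gripper": [1,1,1,1,1,1,1,1],
  "offset": [
    [0,2,3],
    [0,7,6],
    [0,12,7],
    [0,17,7],
    [0,22,7],
    [0,27,7],
    [-0.3,32,7],
    [-0.3,36,7]
  ],
  "twist": [-6,-12,-18,-25,-31,-38,-44,-50]
}}

```text
clock: 9.25
tcp_pos: [0.5209, 0.3016, 0.2809]
orientation: [-0.0, 0.205, 0.979, -0.0]
wrist_force: [0.3, -0.2, -0.8]
finger_gap: 0.0852
grip_force: 0.0
```

{"method": "jog_arm", "body": {
  "gripper": [1,1,1,1,1,1,1,1],
  "offset": [
    [0,2,0],
    [0,2,0],
    [0,2,0],
    [0,2,0],
    [0,2,0],
    [0,2,0],
    [0,2,0],
    [0,2,0]
  ],
  "twist": [0,0,0,0,0,0,0,0]
}}

```text
clock: 10.25
tcp_pos: [0.5214, 0.3196, 0.2814]
orientation: [0.0, 0.204, 0.979, 0.0]
wrist_force: [-0.8, 0.6, 0.3]
finger_gap: 0.0855
grip_force: 0.0
```

```bash
python3 - <<'E'
from h import *
c=cam('wrist'); cv2.imwrite('pics/w3.png',c['image'][...,::-1]); s=env.get_state(); print(s['clock'],s['tcp_pos'],s['orientation'])
E
```

```text
10.3 [0.52136099 0.31968541 0.28130962] [1.06685937e-06 2.03536562e-01 9.79067345e-01 4.67790425e-05]
```

View pics/w3.png

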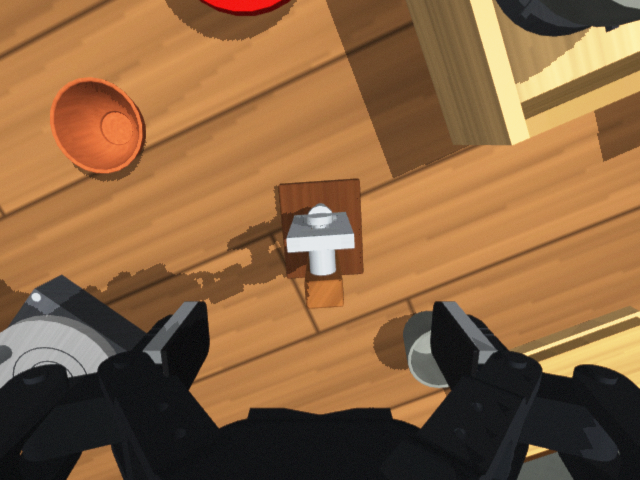

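The wrist view shows the plate's bright top strip with corners (287,238), (354,235), (354,247) and (289,250). The front face and screw head (320,215) are above it, and the boss and upright top (325,290) are below.

```bash
python3 - <<'E'
from h import *
c=load('wrist'); P=cloud(c)
im=c['image'].astype(int); print('depthz',[P[v,u].round(4).tolist() for u,v in ((295,243),(321,243),(348,241),(325,295))])
g=lambda u,v,h=.179: ray(c,u,v,h)[:2]
A=(g(287,238)+g(289,250))/2; B=(g(354,235)+g(354,247))/2; print(A,B,(A+B)/2,np.hypot(*(B-A)),np.degrees(np.arctan2(*(B-A)[::-1])))
# foot edges & upright direction
e=g(362,273,.014)-g(357,180,.014); print('foot side',np.degrees(np.arctan2(e[1],e[0])))
m=(P[...,2]>.174)&(P[...,2]<.186)&(np.hypot(P[...,0]-.521,P[...,1]-.32)<.04)
r=cv2.minAreaRect(P[m][:,:2].astype(np.float32)); print(m.sum(),r,P[m].mean(0))
q=env.get_state()['orientation']; a=np.arctan2(q[2],q[1]); print('tool y deg',np.degrees(2*a)-90)
E
```

```text
depthz [[0.5132, 0.3046, 0.1779], [0.52, 0.321, 0.1788], [0.5264, 0.3384, 0.1777], [0.5583, 0.3076, 0.1732]]
[0.51167939 0.30015926] [0.52765952 0.34214336] [0.51966946 0.32115131] 0.04492248100216096 69.16201016598876
foot side -18.913735308782126
1046 ((0.5194663405418396, 0.32056036591529846), (0.04603104293346405, 0.010605713352560997), 70.5237808227539) [0.51918062 0.32071749 0.17820155]
tool y deg 66.51231159471774
```

{"method": "jog_arm", "body": {
  "gripper": [1,1,1,1,1,1,1,1],
  "offset": [
    [-0.2,0.1,-2],
    [-0.2,0.1,-5],
    [-0.2,0.1,-8],
    [-0.2,0.1,-10.5],
    [-0.2,0.1,-12.5],
    [-0.2,0.1,-13.3],
    [-0.2,0.1,-13.3],
    [-0.2,0.1,-13.3]
  ],
  "twist": [4,4,4,4,4,4,4,4]
}}

```text
clock: 11.3
tcp_pos: [0.52, 0.321, 0.1494]
orientation: [0.001, 0.169, 0.986, 0.0]
wrist_force: [-0.4, -0.6, 0.4]
finger_gap: 0.0853
grip_force: 0.0
```

{"method": "jog_arm", "body": {
  "gripper": [0,0,0,0,0,0,0,0],
  "offset": [
    [0,0,0],
    [0,0,0],
    [0,0,0],
    [0,0,0],
    [0,0,0],
    [0,0,0],
    [0,0,0],
    [0,0,0]
  ],
  "twist": [0,0,0,0,0,0,0,0],
  "squeeze": 60
}}

```text
clock: 12.3
tcp_pos: [0.5198, 0.3208, 0.149]
orientation: [0.001, 0.169, 0.986, 0.0]
wrist_force: [-0.3, -0.0, 5.5]
finger_gap: 0.0447
grip_force: 60.7
```

{"method": "jog_arm", "body": {
  "gripper": [0,0,0,0,0,0,0,0],
  "offset": [
    [0,0,0.4],
    [0,0,0.8],
    [0,0,1.2],
    [0,0,1.6],
    [0,0,2],
    [0,0,2.4],
    [0,0,2.8],
    [0,0,2.9]
  ],
  "twist": [0,0,0,0,0,0,0,0]
}}

```text
clock: 13.3
tcp_pos: [0.5196, 0.3207, 0.1778]
orientation: [0.0, 0.169, 0.986, 0.0]
wrist_force: [0.6, 0.6, -2.0]
finger_gap: 0.0445
grip_force: 61.3
```

```bash
python3 - <<'E'
from h import *
c=cam('wrist'); s=cam('scene')
a=c['image'][120:360,160:480]; b=cv2.resize(s['image'][200:320,400:560],(320,240),interpolation=cv2.INTER_CUBIC)
cv2.imwrite('pics/w4.png',np.hstack([a,b])[...,::-1]); s=env.get_state(); print(s['tcp_pos'],s['wrist_force'],s['ft_torque'])
E
```

```text
[0.51944431 0.32068884 0.17745324] [ 0.78623524  0.68773164 -1.76506971] [-0.03152394 -0.08378471 -0.04658095]
```

View pics/w4.png

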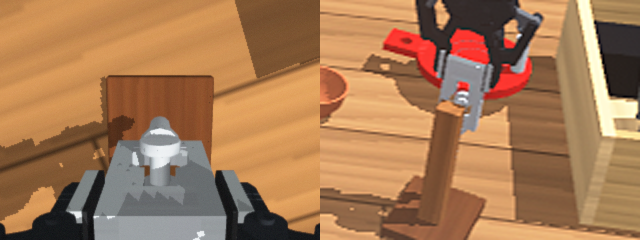

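The pin is lifted with its wide hole around the screw head, and the force reading shows only its weight. I'll pull it off along (-0.94, 0.33).

{"method": "jog_arm", "body": {
  "gripper": [0,0,0,0,0,0,0,0],
  "offset": [
    [-0.47,0.17,0],
    [-0.94,0.33,0],
    [-1.4,0.5,0],
    [-1.9,0.67,0],
    [-2.4,0.83,0],
    [-2.8,1.0,0],
    [-3.3,1.17,0],
    [-3.8,1.33,0]
  ],
  "twist": [0,0,0,0,0,0,0,0]
}}

```text
clock: 14.4
tcp_pos: [0.4811, 0.3341, 0.1773]
orientation: [-0.0, 0.169, 0.986, 0.0]
wrist_force: [0.7, 0.8, -2.1]
finger_gap: 0.0446
grip_force: 61.4
```

{"method": "jog_arm", "body": {
  "gripper": [0,0,0,0,0,0,0,0],
  "offset": [
    [-0.5,0.2,0],
    [-0.9,0.3,0],
    [-1.4,0.5,0],
    [-1.9,0.7,1],
    [-1.9,0.7,2],
    [-1.9,0.7,3],
    [-1.9,0.7,4],
    [-1.9,0.7,5]
  ],
  "twist": [0,0,0,0,0,0,0,0]
}}

```text
clock: 15.4
tcp_pos: [0.4626, 0.3409, 0.2282]
orientation: [0.0, 0.169, 0.986, 0.0]
wrist_force: [0.6, -0.5, -1.6]
finger_gap: 0.0449
grip_force: 61.4
```

{"method": "jog_arm", "body": {
  "gripper": [0,0,0,0,0,0,0,0],
  "offset": [
    [-1,-2.5,0],
    [-2,-6,0],
    [-2,-10,0],
    [1,-13.5,0],
    [4.5,-17,0],
    [8,-20.5,0],
    [11.5,-24,0],
    [14.5,-27.5,0]
  ],
  "twist": [0,0,0,0,0,0,0,0]
}}

```text
clock: 16.4
tcp_pos: [0.6087, 0.0645, 0.2277]
orientation: [0.0, 0.169, 0.986, 0.0]
wrist_force: [0.5, 0.2, -1.6]
finger_gap: 0.0448
grip_force: 61.8
```

{"method": "jog_arm", "body": {
  "gripper": [0,0,0,0,0,0,0,0],
  "offset": [
    [2.5,-3,0],
    [4.3,-5,-0.5],
    [5.3,-5.8,-1.5],
    [5.3,-5.8,-2.5],
    [5.3,-5.8,-3.5],
    [5.3,-5.8,-3.5],
    [5.3,-5.8,-3.5],
    [5.3,-5.8,-3.5]
  ],
  "twist": [0,0,0,0,0,0,0,0]
}}

```text
clock: 17.4
tcp_pos: [0.6605, 0.0083, 0.1931]
orientation: [0.001, 0.169, 0.986, 0.0]
wrist_force: [-0.3, 0.0, -1.6]
finger_gap: 0.0447
grip_force: 61.8
```

```bash
python3 - <<'E'
from h import *
s=cam('scene'); st=env.get_state(); print(st['tcp_pos'])
cv2.imwrite('pics/s2.png',cv2.resize(s['image'][210:350,230:400],None,fx=4,fy=4,interpolation=cv2.INTER_CUBIC)[...,::-1])
E
```

```text
[0.66055706 0.00823574 0.19305567]
```

View pics/s2.png

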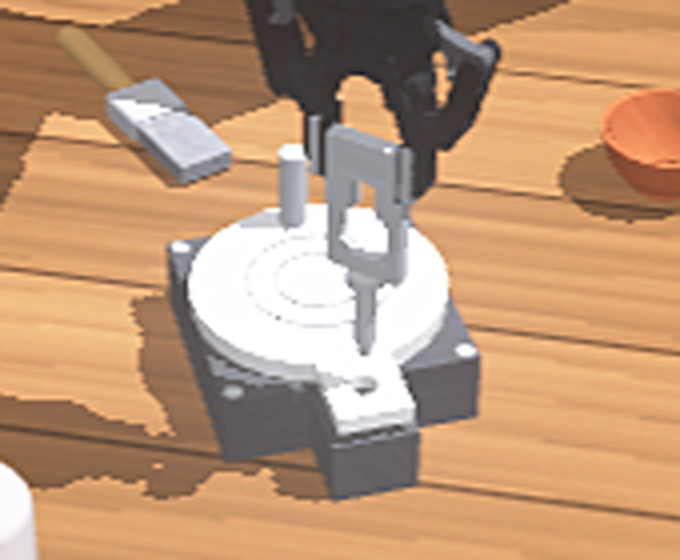

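The scene crop shows the pin upright, with its tip at (365,352) and the ear hole at (366,385).

```bash
python3 - <<'E'
from h import *
s=load('scene'); g=lambda x,y,h: ray(s,230+(x+.5)/4-.5,210+(y+.5)/4-.5,h).round(4)
print('tip',g(365.5,350,.081),g(365.5,350,.079),'hole',g(367,384,.059), 'shank top', g(365,285,.131))
E
```

```text
tip [0.6584 0.0064 0.081 ] [0.6561 0.006  0.079 ] hole [0.6609 0.0081 0.059 ] shank top [0.6644 0.0066 0.131 ]
```

{"method": "jog_arm", "body": {
  "gripper": [0,0,0,0,0,0,0,0],
  "offset": [
    [0,0.05,-1],
    [0,0.05,-1.8],
    [0,0.05,-2.2],
    [0,0.05,-2.6],
    [0,0.05,-3],
    [0,0.05,-3.4],
    [0,0.05,-3.7],
    [0,0.05,-4]
  ],
  "twist": [0,0,0,0,0,0,0,0]
}}

```text
clock: 18.45
tcp_pos: [0.6604, 0.0085, 0.1522]
orientation: [0.0, 0.169, 0.986, 0.0]
wrist_force: [0.1, -0.4, -2.2]
finger_gap: 0.0449
grip_force: 61.8
```

Entering freely with no contact force.

{"method": "jog_arm", "body": {
  "gripper": [0,0,0,0,0,0,0,0],
  "offset": [
    [0,0,-0.4],
    [0,0,-0.8],
    [0,0,-1.2],
    [0,0,-1.6],
    [0,0,-2],
    [0,0,-2.4],
    [0,0,-2.8],
    [0,0,-2.9]
  ],
  "twist": [0,0,0,0,0,0,0,0]
}}

```text
clock: 19.45
tcp_pos: [0.6602, 0.0085, 0.1229]
orientation: [-0.0, 0.169, 0.986, 0.0]
wrist_force: [0.3, -0.4, -2.5]
finger_gap: 0.0448
grip_force: 61.8
```

{"method": "jog_arm", "body": {
  "gripper": [0,0,1,1,1,1,1,1],
  "offset": [
    [0,0,-0.1],
    [0,0,-0.1],
    [0,0,-0.1],
    [0,0,-0.1],
    [0,0,-0.1],
    [0,0,-0.1],
    [0,0,1],
    [0,0,4]
  ],
  "twist": [0,0,0,0,0,0,0,0]
}}

```text
clock: 20.45
tcp_pos: [0.6592, 0.0086, 0.1626]
orientation: [-0.002, 0.169, 0.986, -0.0]
wrist_force: [0.3, -0.2, -0.3]
finger_gap: 0.0855
grip_force: 0.0
```

{"method": "jog_arm", "body": {
  "gripper": [1,1,1,1,1,1,1,1],
  "offset": [
    [0,0,4],
    [0,-2,7],
    [-2,-6,7],
    [-4,-11,7],
    [-6,-16,7],
    [-8,-21,7],
    [-10,-26,7],
    [-10.8,-29.5,7]
  ],
  "twist": [0,6,13,20,27,34,40,46]
}}

```text
clock: 21.45
tcp_pos: [0.5513, -0.2888, 0.2345]
orientation: [0.0, -0.23, 0.973, -0.0]
wrist_force: [0.7, -0.5, 0.6]
finger_gap: 0.0856
grip_force: 0.0
```

{"method": "jog_arm", "body": {
  "gripper": [1,1,1,1,1,1,1,1],
  "offset": [
    [0,0,0],
    [0,0,0],
    [0,0,0],
    [0,0,0],
    [0,0,0],
    [0,0,0],
    [0,0,0],
    [0,0,0]
  ],
  "twist": [0,0,0,0,0,0,0,0]
}}

```text
clock: 22.45
tcp_pos: [0.5524, -0.2866, 0.2333]
orientation: [0.0, -0.229, 0.973, 0.0]
wrist_force: [0.4, -0.2, -0.9]
finger_gap: 0.0856
grip_force: 0.0
```

```bash
python3 - <<'E'
from h import *
c=cam('wrist'); s=cam('scene'); st=env.get_state(); print(st['clock'],st['tcp_pos'],st['joint_pos'])
P=cloud(c); m=(P[...,2]>.095)&(P[...,2]<.105)&(np.hypot(P[...,0]-.552,P[...,1]+.286)<.045)
print(m.sum(),cv2.minEnclosingCircle(P[m][:,:2].astype(np.float32)))
Q=cloud(s); m=(np.hypot(Q[...,0]-.66,Q[...,1]-.008)<.03)&(Q[...,2]>.1); print('pin top',np.percentile(Q[m][:,2],[50,95,100]),cv2.minAreaRect(Q[m&(Q[...,2]>.14)][:,:2].astype(np.float32)))
cv2.imwrite('pics/w5.png',np.hstack([c['image'][100:400,120:520],cv2.resize(s['image'][210:350,230:400],(364,300),interpolation=cv2.INTER_CUBIC)])[...,::-1])
E
```

```text
22.55 [ 0.55237022 -0.28660033  0.23330524] [-6.07551654e-01  4.07347878e-01  1.86951438e-01  1.35048107e+00
  4.27178160e-05 -1.07009104e+00]
1197 ((0.5515908002853394, -0.2865106463432312), 0.027970880270004272)
pin top [0.13420949 0.15252893 0.15593456] ((0.6631785035133362, 0.006040310487151146), (0.04651308432221413, 0.015614274889230728), 72.6988525390625)
```

View pics/w5.png

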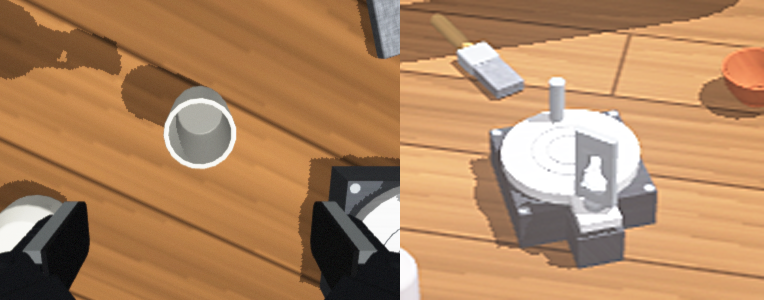

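The left half shows the cup rim centred below the gripper, at crop (200,133). The right half shows the pin seated with its shoulder on the ear and its plate top at about 152 mm. Now I'll take the cup.

{"method": "jog_arm", "body": {
  "gripper": [1,1,1,1,1,1,1,1],
  "offset": [
    [-0.1,0,-4],
    [-0.1,0,-8],
    [-0.1,0,-11],
    [-0.1,0,-14],
    [-0.1,0,-16],
    [-0.1,0,-17.2],
    [-0.1,0,-17.2],
    [-0.1,0,-17.2]
  ],
  "twist": [0,0,0,0,0,0,0,0]
}}

```text
clock: 23.55
tcp_pos: [0.552, -0.287, 0.0623]
orientation: [0.001, -0.229, 0.973, -0.001]
wrist_force: [-1.0, -0.4, -0.4]
finger_gap: 0.0853
grip_force: 0.0
```

{"method": "jog_arm", "body": {
  "gripper": [0,0,0,0,0,0,0,0],
  "offset": [
    [0,0,0],
    [0,0,0],
    [0,0,0],
    [0,0,0],
    [0,0,0],
    [0,0,0],
    [0,0,0],
    [0,0,0]
  ],
  "twist": [0,0,0,0,0,0,0,0],
  "squeeze": 30
}}

```text
clock: 24.55
tcp_pos: [0.5521, -0.287, 0.0625]
orientation: [0.001, -0.229, 0.973, -0.001]
wrist_force: [-0.6, -0.3, 5.6]
finger_gap: 0.0557
grip_force: 32.5
```

{"method": "jog_arm", "body": {
  "gripper": [0,0,0,0,0,0,0,0],
  "offset": [
    [0,0,1],
    [0,0,3],
    [0,0,6],
    [0,0,9],
    [0,0,12],
    [0,0,13],
    [0,0,13],
    [0,0,13]
  ],
  "twist": [0,0,0,0,0,0,0,0]
}}

```text
clock: 25.55
tcp_pos: [0.5506, -0.2861, 0.1896]
orientation: [-0.001, -0.229, 0.973, 0.001]
wrist_force: [-0.5, 0.4, -2.1]
finger_gap: 0.0557
grip_force: 32.5
```

{"method": "jog_arm", "body": {
  "gripper": [0,0,0,0,0,0,0,0],
  "offset": [
    [0.3,2,0.5],
    [0.6,6,0.5],
    [1,10,0.5],
    [1.4,14,0.5],
    [1.8,18,0.5],
    [2.2,22,0.5],
    [2.4,24.5,0.5],
    [2.4,25.2,0.5]
  ],
  "twist": [0,0,0,0,0,0,0,0]
}}

```text
clock: 26.55
tcp_pos: [0.5747, -0.032, 0.1959]
orientation: [-0.001, -0.231, 0.973, 0.0]
wrist_force: [-0.2, 0.0, -2.8]
finger_gap: 0.0554
grip_force: 32.6
```

{"method": "jog_arm", "body": {
  "gripper": [0,0,0,0,0,0,0,0],
  "offset": [
    [0,0,0],
    [0,0,-1],
    [0,0,-2],
    [0,0,-3],
    [0,0,-4],
    [0,0,-5],
    [0,0,-6],
    [0,0,-6.5]
  ],
  "twist": [0,0,0,0,0,0,0,0]
}}

```text
clock: 27.55
tcp_pos: [0.575, -0.0344, 0.1304]
orientation: [-0.0, -0.229, 0.973, 0.0]
wrist_force: [0.0, 0.0, -1.0]
finger_gap: 0.0557
grip_force: 32.6
```

{"method": "jog_arm", "body": {
  "gripper": [0,0,0,0,0,0,0,0],
  "offset": [
    [0,0,-0.1],
    [0,0,-0.2],
    [0,0,-0.3],
    [0,0,-0.4],
    [0,0,-0.5],
    [0,0,-0.6],
    [0,0,-0.7],
    [0,0,-0.7]
  ],
  "twist": [0,0,0,0,0,0,0,0]
}}

```text
clock: 28.55
tcp_pos: [0.5753, -0.0345, 0.1242]
orientation: [-0.0, -0.229, 0.973, 0.0]
wrist_force: [1.0, -0.6, -2.6]
finger_gap: 0.0559
grip_force: 32.6
```

{"method": "jog_arm", "body": {
  "gripper": [0,0,0,0,0,0,0,0],
  "offset": [
    [0,0,-0.03],
    [0,0,-0.06],
    [0,0,-0.09],
    [0,0,-0.12],
    [0,0,-0.15],
    [0,0,-0.15],
    [0,0,-0.15],
    [0,0,-0.15]
  ],
  "twist": [0,0,0,0,0,0,0,0]
}}

```text
clock: 29.55
tcp_pos: [0.5754, -0.0345, 0.1228]
orientation: [0.0, -0.229, 0.973, 0.0]
wrist_force: [0.1, -0.2, -0.7]
finger_gap: 0.0559
grip_force: 32.6
```

{"method": "jog_arm", "body": {
  "gripper": [0,0,0,0,0,0,0,0],
  "offset": [
    [0,0,-0.03],
    [0,0,-0.06],
    [0,0,-0.09],
    [0,0,-0.12],
    [0,0,-0.12],
    [0,0,-0.12],
    [0,0,-0.12],
    [0,0,-0.12]
  ],
  "twist": [0,0,0,0,0,0,0,0]
}}

```text
clock: 30.55
tcp_pos: [0.5754, -0.0345, 0.1217]
orientation: [0.0, -0.229, 0.973, 0.0]
wrist_force: [0.2, 0.8, -2.0]
finger_gap: 0.0555
grip_force: 32.6
```

{"method": "jog_arm", "body": {
  "gripper": [0,0,0,0,0,0,0,0],
  "offset": [
    [0,0,-0.03],
    [0,0,-0.06],
    [0,0,-0.09],
    [0,0,-0.1],
    [0,0,-0.1],
    [0,0,-0.1],
    [0,0,-0.1],
    [0,0,-0.1]
  ],
  "twist": [0,0,0,0,0,0,0,0]
}}

```text
clock: 31.55
tcp_pos: [0.5758, -0.0346, 0.1215]
orientation: [0.001, -0.229, 0.973, -0.0]
wrist_force: [-0.5, -0.5, 5.2]
finger_gap: 0.0558
grip_force: 33.2
```

Contact: about 7 N of support. I'll release and back off.

{"method": "jog_arm", "body": {
  "gripper": [0.3,1,1,1,1,1,1,1],
  "offset": [
    [0,0,0],
    [0,0,0],
    [0,0,0],
    [0,0,0],
    [0,0,0],
    [0,0,0],
    [0,0,0],
    [0,0,0]
  ],
  "twist": [0,0,0,0,0,0,0,0]
}}

```text
clock: 32.55
tcp_pos: [0.5754, -0.0345, 0.1206]
orientation: [0.0, -0.229, 0.973, 0.0]
wrist_force: [-0.3, 0.7, -0.6]
finger_gap: 0.0853
grip_force: 0.0
```

{"method": "jog_arm", "body": {
  "gripper": [1,1,1,1,1,1,1,1],
  "offset": [
    [0,0,1],
    [0,0,3],
    [0,0,6],
    [0,0,9],
    [0,0,12],
    [0,0,14],
    [0,0,14],
    [0,0,14]
  ],
  "twist": [0,0,0,0,0,0,0,0]
}}

```text
clock: 33.55
tcp_pos: [0.5751, -0.0345, 0.2601]
orientation: [-0.0, -0.229, 0.973, 0.0]
wrist_force: [0.1, 0.0, -0.1]
finger_gap: 0.0855
grip_force: 0.0
```

```bash
python3 - <<'E'
from h import *
c=cam('wrist'); s=cam('scene'); st=env.get_state(); print(st['clock'],st['tcp_pos'],st['wrist_force'])
P=cloud(c); m=(P[...,2]>.152)&(P[...,2]<.168)&(np.hypot(P[...,0]-.576,P[...,1]+.034)<.045)
print(m.sum(),cv2.minEnclosingCircle(P[m][:,:2].astype(np.float32)),np.median(P[m][:,2]))
cv2.imwrite('pics/end.png',np.hstack([c['image'][100:400,120:520],cv2.resize(s['image'][210:350,230:400],(364,300),interpolation=cv2.INTER_CUBIC)])[...,::-1])
E
```

```text
33.65 [ 0.57474837 -0.03439681  0.25942589] [ 0.61713352  0.09712935 -0.46592277]
1610 ((0.575661301612854, -0.03407229110598564), 0.028029298409819603) 0.15818762268231118
```

View pics/end.png

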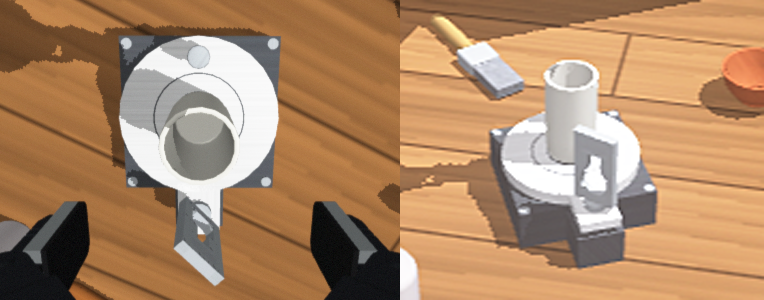

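The cup stands upright at the wheel's centre, with its rim at (0.576, -0.034) and 158 mm high. The pin is home and the gripper is clear.

```bash
python3 -c "
from workcell import env
print(env.hand_in())"
```

```text
the job is handed in; nothing more can be done
None
```

I handed the job in at about 34 s of the 72 s allowed: by the last camera check the wheel head is locked, the pin is fully home through both holes, and the cup stands upright at the wheel's centre; the judge returned no verdict.

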